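# Free the parked gantry carriage and push it home

### The arm

A 7-joint arm with a two-finger parallel gripper is mounted at the origin on the work surface. World frame = base frame: x ahead of the robot, y to its left, z up, the work surface at z = 0. Lengths are in m, angles in rad, forces in N, time in s.
With the tool pointing down it reaches from about 0.4 to 0.9 m from the base axis. Payload 5.6 kg.
Tool frame: the origin (TCP) lies midway between the tips of the shut fingers; the grasp point (between the pads) lies 19 mm behind it; y points along the fingers, z is the direction in which the jaws open and shut, and the axes are right-handed (so a half turn about y gives the same grasp; the last joint's range is limited). The gripper opens to 92 mm and grips with 3 to 60 N. Pads are 20 mm wide; open, the fingers measure 128 mm over their backs; the gripper's body (75 mm by 189 mm) begins 69 mm behind the grasp point.
Start: joints at [1.124, 0.468, -0.012, 1.603, 0.006, 1.071, -0.056], TCP at [0.255, -0.598, 0.194] pointing down, gripper open.
Joint ranges: [-2.53, 2.53], [-0.31, 2.02], [-1.57, 1.55], [0.28, 2.44], [-1.29, 4.43], [0.15, 1.84], [-2.92, 2.92]. Speed limits (rad/s): [2.57, 2.57, 3.14, 3.14, 3.14, 3.14, 3.14].

### API

Orientations are given as a 3x3 rotation matrix whose columns are the frame's x, y, z axes.
In Python, from station import env, effector, solver, viewer, workorder, search_frame, tip_of gives the robot as it stands. Calls block until the motion is done:
- env.reach(position, orientation): joint-space move of the TCP to a pose.
- env.movel(position, frame=None, rate=0.15): straight line of the TCP; frame=None keeps the orientation; rate is the mean speed in m/s.
- env.goto_joints(angles): joint-space move.
- effector.release() and effector.grasp(squeeze=None): open the fingers fully, or close them until they stop; squeeze is the grip in N (None keeps the last).
- env.pause(seconds).
- solver.inverse_kinematics(position, orientation): joint angles nearest the present ones, or None.
- env.sense(): the state.
- viewer.read_camera(name): name is "scene" or "top" or "wrist"; returns (picture, depth): 384x512x3 uint8, red, green, blue; 384x512 float32, m along the optical axis (not along the pixel's ray), 0 where there is no reading.
- viewer.camera_info(name): a dict with "intrinsics" (3x3 intrinsics, pixels), "eye" and "rotation" of the camera in the world; the wrist camera has in their place "T_tool_cam" (4x4, takes a point from camera to tool coordinates, whose origin is the TCP and whose axes are the tool frame's). Camera axes: x right, y up, looking along -z (the intrinsics and any distortion apply to the point x, -y, -z); pixel columns grow to the right and rows downward; lengths in m; the calibration is good to about 2 mm. A picture is of the moment at which its call begins: read the wrist's pose just before it. camera_info takes no time and is no camera call.
A pose or a line that the arm cannot do raises env.PlanningError and nothing moves.
- workorder.finish_job(): hands the job in, once; it reports no verdict.
Trained networks look in the newest picture that a camera, given by its name, has taken for a name from the list of things; names that differ only in an ending like _2 or _b are one class to them, and where a whole thing is asked for, a point or a joint stands for the part that bears it (a point fixed in the world has none). Each returns a list of dicts, best first, with "score" (0 to 1); they miss things now and then, are a little off and sometimes report something else, mostly with a low value. They report only what shows in the picture. A call takes as long as a camera call.
- search_frame(camera, name): "at" ([x, y, z] in m, in world coordinates, good to about 4 mm: the middle of the surface that is visible of it).
- tip_of(camera, name): "at" ([x, y, z] in m, in world coordinates, good to about 4 mm: a listed point, or the origin of a listed thing).
The state is a dict: "t": time; "joint_positions": joint angles; "joint_velocities": joint speeds; "tau": joint torques, N m; "ee_pos": TCP position; "tcp_rot": TCP orientation; "wrist_force": force on the tool from outside, world axes, zero at the start; "moment": the same for the moment, N m; "gripper_width": finger opening in m.
Only numpy, scipy, OpenCV 4.12 (cv2) and the standard library are available. Lean on these libraries where they do the work, as an engineer would, in place of code of your own. Each camera call takes 0.05 s, during which the arm holds its last target.

### The job

The gantry's carriage is held back by its parking cam. Using the fingertips only to push, without gripping anything, push the cam's lever round until it points along the rail towards the bumper, so that the low side of the cam faces the rail and the roller can pass; only then push the carriage smoothly along the rail until it is fully home against the rubber bumper. Leave the lever there, and leave the chess pieces, the battery and the tape roll where they stand.

Things in the scene. Friction and masses are not known exactly. Their poses are not given: they have to be found in the camera images.
- gantry_axis: the fixed linear axis: a pine plank 360 x 220 x 18 mm on the desk, carrying rail, carriage and cam. Origin: centre of the plank's underside. x: the carriage's travel towards home; y: from the rail towards the cam; z up. The steel rail (top 53 mm above the desk) runs along x at y = -55 mm, from x = -165 to 105 mm; a small collar on it behind the carriage is 56 mm high.
- carriage (a joint): position of the carriage along the rail in m, growing towards home: starts between 0 and 0.016; 0.100 is fully home, its plate against the bumper (hard stop). Friction about 2.5 N; it stays where it is left. While the cam is parked the roller strikes it at about 0.028.
- carriage_back (a point): centre of the flat back of the carriage's upright aluminium plate, the face to push: 60 mm wide, 69 to 105 mm above the desk, facing the axis's -x; frame parallel to gantry_axis. The carriage is a 70 x 70 mm plate (35 mm either side of the rail's line) on a bearing block, with a black servo on it (top 92 mm); the upright is its highest part.
- roller (a point): centre of the carriage's steel follower roller, 19 mm in diameter, 36 to 50 mm above the desk, 60 mm from the rail's line on the cam's side and 57 mm ahead of the carriage's back face. It hangs from an arm 20 mm wide; arm and bolt head reach 62 mm above the desk.
- park_cam (a joint): angle of cam and lever in rad, growing clockwise seen from above. 0: parked, lever pointing to the axis's -x, high side across the roller's path. pi/2: lever to +y. pi: low point, lever to +x, low side to the rail, 3.5 mm clear of the roller. Starts between 0.1 and 0.55; pins stop it at 0 and 3.25. About 2 N at the grip turns it; it stays where it is left.
- cam_pivot (a point): point on the cam's upright pivot axis, at the top of the disc, 48 mm above the desk. Steel disc, 56 mm in diameter, 12 mm thick, centre 13 mm off the pivot. Two brass stop pins 7 mm thick: 46 mm behind the pivot (8.5 mm to the rail's side, top 83 mm above the desk) and 38 mm ahead of it (12.5 mm to the rail's side, top 78 mm).
- lever_grip (a point): centre of the lever's black round grip, 16 mm thick, 80 mm out from the pivot axis, 90 mm above the desk; x outwards along the lever, z up. The grip reaches from 56 to 113 mm from the pivot axis, its centre line rising outwards from 80 to 100 mm above the desk; nearer the pivot the lever is a 10 mm rod.
- king_mid (a point): middle of a loose dark wooden chess king, 92 mm tall, 34 mm wide, standing on the plank; not to be moved
- rook_mid (a point): middle of a loose wooden chess rook, 54 mm tall, 32 mm wide, standing on the plank; not to be moved
- battery_mid (a point): middle of a loose battery pack, 135 x 46 x 25 mm, lying on the desk beside the plank on the cam's side; not to be moved
- tape_mid (a point): middle of a loose roll of black tape, 72 mm in diameter, 24 mm high, lying on the desk beside the plank on the cam's side; not to be moved
- bumper_face (a point): centre of the face of the rubber bumper that the carriage's plate meets when home, 69 mm above the desk; it sits on an aluminium end block (82 mm high) at the home end of the rail, with a small black switch beside it. Frame parallel to gantry_axis.

How it is judged:
By the outcome, as a careful person would: the job done as asked, in the order asked, and still so for the second after the job is handed in, with the robot touching nothing.
It also fails if it takes over 56 s, if anything falls off the work surface, if the arm or the gripper's body presses on something with over 40 N, if the wrist force passes 120 N, or if a joint passes its speed limit or range.

## Working session

There is one attempt and no reset: what is moved stays moved. The work goes in short steps, each a Python script; the robot and the scene stay as the last script left them, time stands still between calls to the robot, and variables do not carry over. Pictures are saved under pics/ and viewed, and the job is handed in when it is done.

```bash
ls; mkdir -p pics; cat > h.py <<'E'
import numpy as np, cv2
from station import env, effector, solver, viewer, workorder, search_frame, tip_of
def snap(cam,fn):
    s=env.sense()
    p,d=viewer.read_camera(cam)
    cv2.imwrite('pics/'+fn+'.png',cv2.resize(p[:,:,::-1],(800,600),interpolation=cv2.INTER_CUBIC)); np.save('pics/'+fn+'.npy',d)
    return p,d,s
E
python3 - <<'E'
from h import *
for c in ['scene','top']:
    snap(c,c+'0')
    for n in ['gantry_axis','carriage_back','roller','cam_pivot','lever_grip','king_mid','rook_mid','battery_mid','tape_mid','bumper_face']:
        r=tip_of(c,n)
        print(c,n,[(round(q['score'],2),np.round(q['at'],3).tolist(),{k:v for k,v in q.items() if k not in('score','at')}) for q in r[:2]])
print(env.sense()['t'], env.sense()['tcp_rot'])
E
```

```text
pics
scene gantry_axis [(0.9, [0.555, 0.052, 0.001], {})]
scene carriage_back [(0.79, [0.639, 0.106, 0.087], {})]
scene roller [(0.59, [0.584, 0.043, 0.046], {})]
scene cam_pivot [(0.65, [0.533, 0.02, 0.048], {})]
scene lever_grip [(0.74, [0.608, -0.008, 0.09], {})]
scene king_mid [(0.87, [0.705, -0.032, 0.066], {})]
scene rook_mid [(0.86, [0.409, -0.024, 0.044], {})]
scene battery_mid [(0.63, [0.536, 0.023, 0.048], {}), (0.58, [0.654, -0.141, 0.019], {})]
scene tape_mid [(0.56, [0.456, -0.133, 0.011], {})]
scene bumper_face [(0.85, [0.483, 0.104, 0.068], {})]
top gantry_axis [(0.94, [0.56, 0.05, -0.003], {})]
top carriage_back [(0.9, [0.64, 0.108, 0.09], {}), (0.3, [0.608, -0.008, 0.09], {})]
top roller []
top cam_pivot [(0.7, [0.539, 0.022, 0.049], {}), (0.17, [0.404, -0.022, 0.045], {})]
top lever_grip [(0.72, [0.607, -0.012, 0.089], {}), (0.41, [0.559, 0.053, -0.006], {})]
top king_mid [(0.76, [0.706, -0.028, 0.063], {})]
top rook_mid [(0.69, [0.404, -0.026, 0.049], {})]
top battery_mid [(0.68, [0.659, -0.146, 0.011], {})]
top tape_mid [(0.55, [0.455, -0.139, 0.01], {})]
top bumper_face [(0.61, [0.488, 0.103, 0.073], {}), (0.49, [0.655, -0.144, 0.012], {})]
1.1 [[-9.19603554e-01 -1.32827231e-05  3.92847686e-01]
 [-3.92847685e-01 -3.48440205e-05 -9.19603553e-01]
 [ 2.59032322e-05 -9.99999999e-01  2.68245981e-05]]
```

View pics/scene0.png

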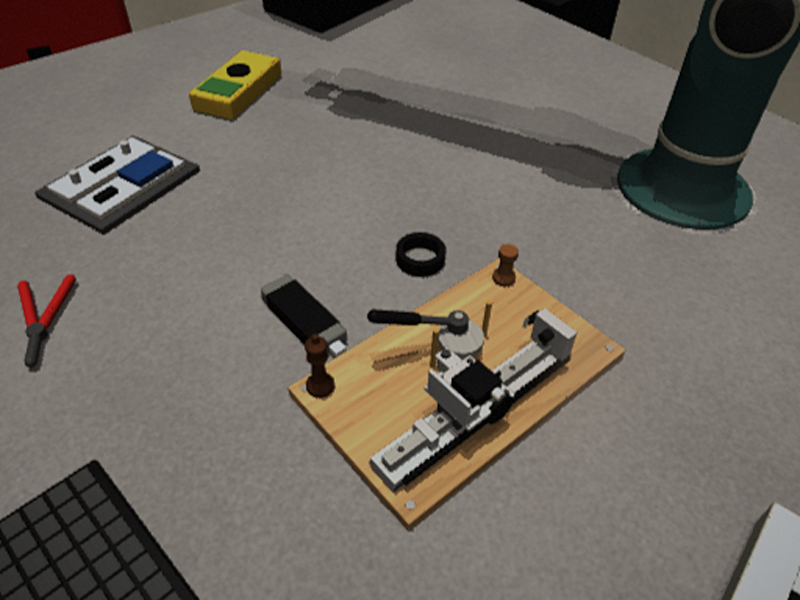

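View pics/top0.png

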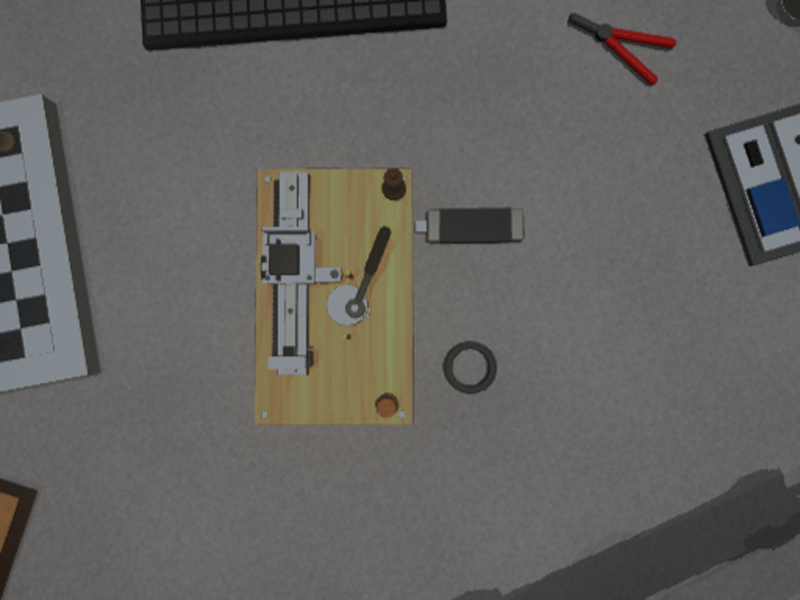

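The plank's axis x lies along world -X and its axis y along world -Y. All the points fit the given geometry: roller 60 mm from the rail, grip 79 mm from the pivot, θ≈0.4. Next I close the fingers and move above the start point behind the grip.

```bash
cat >> h.py <<'E'
P=np.array([0.536,0.021]); R=0.085; ZT=0.078
def d(th): return np.array([np.cos(th),-np.sin(th)])
def t(th): return np.array([-np.sin(th),-np.cos(th)])
def rot(zv):
    z=np.array([zv[0],zv[1],0.]); z/=np.linalg.norm(z); y=np.array([0,0,-1.]); return np.column_stack([np.cross(y,z),y,z])
def pose(th,off,z=ZT): # finger centre behind the lever centre line by off
    return np.r_[P+R*d(th)-off*t(th),z], rot(-t(th))
E
python3 - <<'E'
from h import *
for th in [.4,1.5,3.14]:
    q=solver.inverse_kinematics(*pose(th,.03)); print(th,None if q is None else np.round(q,2))
effector.grasp(5)
p,o=pose(.4,.042,.17); env.reach(p,o)
s=env.sense(); print(s['t'],s['ee_pos'],s['gripper_width'],s['wrist_force'])
snap('scene','scene1'); snap('wrist','wrist1')
E
```

```text
0.4 [ 0.48  0.73 -0.81  1.71  0.62  0.98  0.62]
1.5 [ 0.48  0.57 -0.56  1.85  0.39  0.84 -0.21]
3.14 [ 0.27  0.34 -0.37  2.15  0.2   0.68 -1.81]
5.025 [0.63077387 0.02508019 0.16984171] 0.0003642990566040198 [ 0.33105359 -0.67420072  0.05602645]
```

View pics/scene1.png

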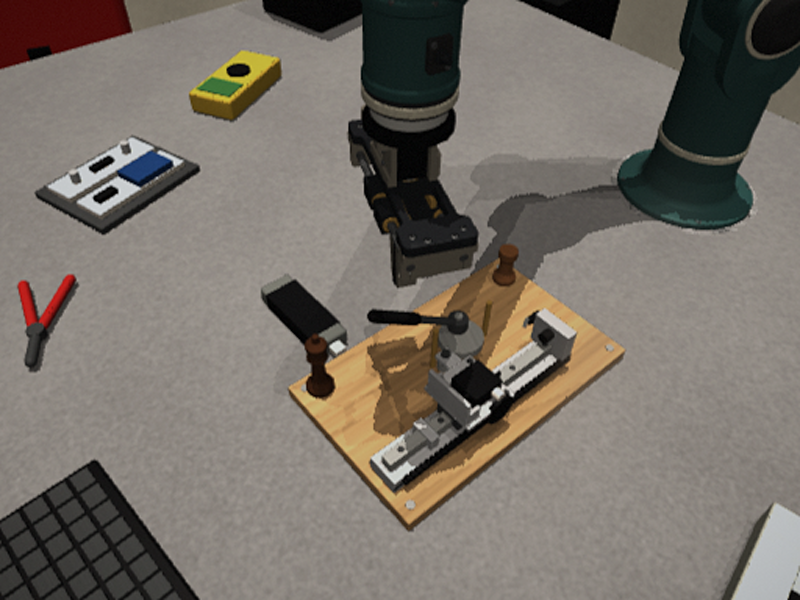

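View pics/wrist1.png

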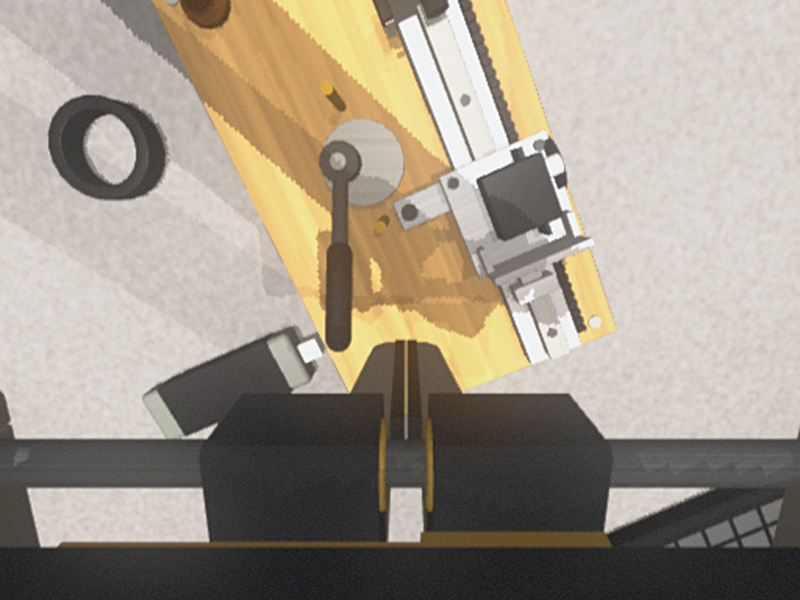

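The fingers taper on their backs, so I'll push with their flat 20 mm-wide sides instead, with the jaw axis along the lever.

```bash
cat >> h.py <<'E'
def pose(th,off,z=ZT,r=None):
    r=R if r is None else r
    return np.r_[P+r*d(th)-off*t(th),z], rot(-d(th))
E
python3 - <<'E'
from h import *
for th in [.4,1.5,3.14]:
    q=solver.inverse_kinematics(*pose(th,.03)); print(th,None if q is None else np.round(q,2))
env.reach(*pose(.4,.036,.17))
p,o=pose(.4,.036); env.movel(p,o,rate=.15)
s=env.sense(); print(s['t'],s['ee_pos'],s['wrist_force'],s['moment']); f0=s['wrist_force']
snap('scene','scene2')
for off in np.arange(.030,.008,-.003):
    p,o=pose(.4,off); env.movel(p,o,rate=.06); s=env.sense(); print(round(off,3),round(s['t'],2),np.round(s['wrist_force']-f0,2),np.round(s['moment'],3))
    if np.linalg.norm((s['wrist_force']-f0)[:2])>1.2: break
snap('scene','scene3')
E
```

```text
0.4 [ 0.62  0.86 -1.06  1.7   0.84  1.1   2.04]
1.5 [ 0.68  0.67 -0.86  1.84  0.63  0.93  1.18]
3.14 [ 0.45  0.39 -0.59  2.14  0.33  0.71 -0.36]
7.15 [0.62887901 0.02152142 0.07879073] [-0.93355862 -0.76145294  0.04796727] [ 0.13588114 -0.14187085 -0.01655592]
0.03 7.45 [ 1.27  0.89 -0.09] [ 0.117 -0.075 -0.011]
```

View pics/scene3.png

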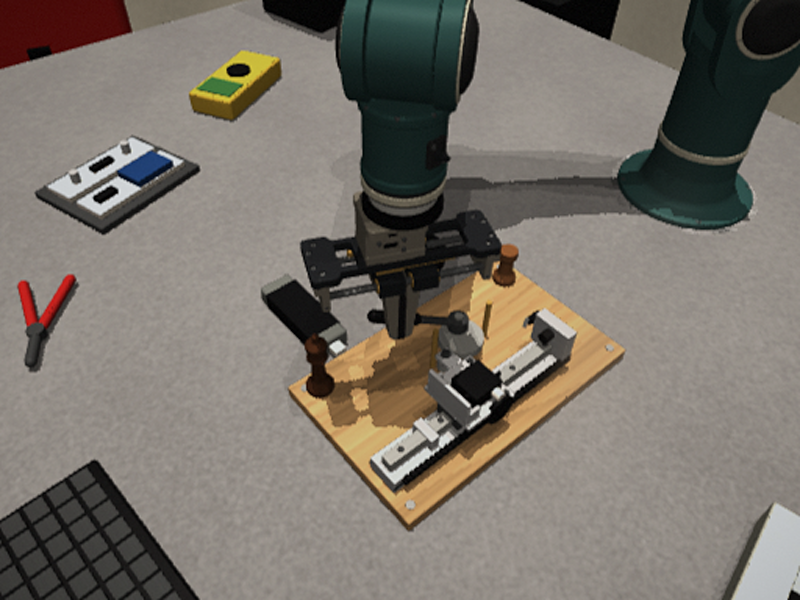

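The fingers stand behind the grip, at about (400,320). The force reading so far is only motion noise. Now the sweep along the arc.

```bash
python3 - <<'E'
from h import *
f0=np.array([-.9,-.76,.05])
for th in np.r_[.4:2.91:.18,2.95]:
    p,o=pose(th,.018); env.movel(p,o,rate=.09); s=env.sense(); f=s['wrist_force']-f0
    print(round(th,2),round(s['t'],2),'tang',round(f[:2]@t(th),2),'rad',round(f[:2]@d(th),2),'z',round(f[2],2), np.round((s['ee_pos']-p)*1e3,1))
    if np.linalg.norm(f)>15: print('stop');break
snap('scene','scene4'); snap('wrist','wrist4'); snap('top','top4')
for c in ['scene','top']:
  for n in ['lever_grip','cam_pivot']:
    r=tip_of(c,n); print(c,n,[(round(q['score'],2),np.round(q['at'],3)) for q in r[:2]])
E
```

```text
0.4 7.78 tang -1.38 rad 0.7 z -0.31 [-0.1 -0.8 -0. ]
0.58 8.12 tang -1.03 rad 1.07 z -0.58 [0.2 0.1 0.2]
0.76 8.45 tang -2.44 rad -0.15 z 0.44 [0.2 0.3 0.1]
0.94 8.78 tang -0.61 rad -0.11 z -0.6 [0.1 0.3 0. ]
1.12 9.12 tang -0.97 rad -0.77 z 0.2 [0.2 0.1 0. ]
1.3 9.45 tang -1.63 rad -0.73 z 0.25 [0.2 0.1 0. ]
1.48 9.78 tang -1.33 rad -0.32 z -0.73 [0.3 0.1 0. ]
1.66 10.12 tang -0.88 rad -0.29 z 0.44 [0.3 0.  0. ]
1.84 10.45 tang -1.12 rad -1.28 z 0.08 [ 0.3 -0.   0. ]
2.02 10.78 tang 0.53 rad -0.86 z -0.26 [ 0.3 -0.   0. ]
2.2 11.12 tang -0.54 rad -0.38 z -0.75 [ 0.4 -0.1  0. ]
2.38 11.45 tang -0.48 rad -1.39 z -0.15 [ 0.4 -0.1  0. ]
2.56 11.78 tang -0.02 rad -1.02 z 0.26 [ 0.4 -0.1  0. ]
2.74 12.12 tang 1.13 rad -1.1 z -0.33 [ 0.3 -0.2  0. ]
2.95 12.47 tang 0.0 rad -1.09 z -0.76 [ 0.3 -0.2 -0. ]
scene lever_grip [(0.67, array([0.457, 0.004, 0.091])), (0.16, array([0.484, 0.101, 0.067]))]
scene cam_pivot [(0.61, array([0.535, 0.019, 0.048]))]
top lever_grip [(0.23, array([0.537, 0.018, 0.048]))]
top cam_pivot [(0.85, array([0.535, 0.019, 0.052]))]
```

View pics/scene4.png

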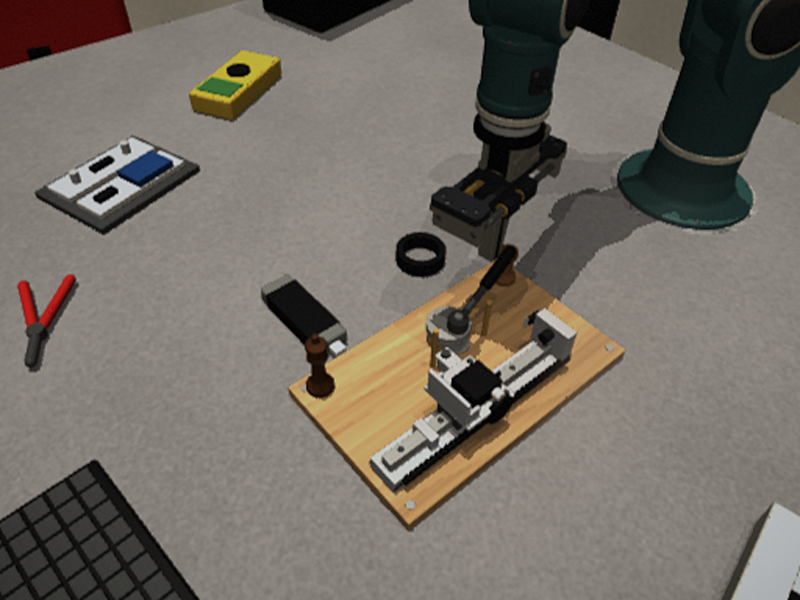

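View pics/wrist4.png

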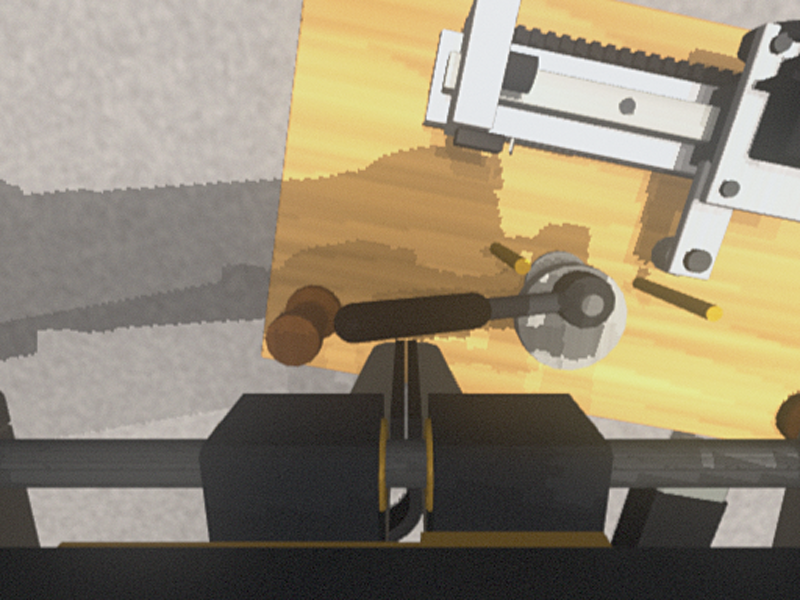

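The lever followed: in the wrist picture it runs from the pivot at (585,300) to its tip at (345,325), about 2.94 rad. I push the rest, back off and check.

```bash
python3 - <<'E'
from h import *
for th in [3.05,3.14]:
    p,o=pose(th,.018); env.movel(p,o,rate=.05)
env.pause(.3)
s=env.sense(); print(s['t'],s['wrist_force'],(s['ee_pos']-p)*1e3)
p,o=pose(3.14,.045); env.movel(p,o,rate=.12)
p[2]=.19; env.movel(p,o,rate=.25)
p=p+[0.0,-.12,.0]; env.movel(p,o,rate=.3)
snap('scene','scene5'); P5,D5,s=snap('top','top5'); 
for c in ['scene','top']:
  for n in ['lever_grip','cam_pivot','carriage_back','bumper_face','rook_mid','gantry_axis']:
    r=tip_of(c,n); print(c,n,[(round(q['score'],2),np.round(q['at'],4)) for q in r[:1]])
print(env.sense()['t'])
cv2.imwrite('pics/top5c.png',cv2.resize(P5[100:280,150:290,::-1],None,fx=4,fy=3.3,interpolation=cv2.INTER_CUBIC)[:600])
E
```

```text
13.7583 [ 1.23670846  0.56618959 -0.03241756] [ 0.02636543 -0.09563264 -0.03290012]
scene lever_grip [(0.95, array([0.4599, 0.0233, 0.0903]))]
scene cam_pivot [(0.85, array([0.5322, 0.0212, 0.0485]))]
scene carriage_back [(0.93, array([0.6356, 0.1067, 0.0842]))]
scene bumper_face [(0.67, array([0.4854, 0.1055, 0.0686]))]
scene rook_mid [(0.74, array([ 0.4037, -0.0209,  0.0453]))]
scene gantry_axis [(0.78, array([ 0.5542,  0.0513, -0.0016]))]
top lever_grip [(0.76, array([0.4548, 0.0185, 0.0894]))]
top cam_pivot [(0.62, array([0.5351, 0.0223, 0.0481]))]
top carriage_back [(0.64, array([0.639 , 0.1107, 0.0925]))]
top bumper_face [(0.87, array([0.4829, 0.1062, 0.0709]))]
top rook_mid [(0.64, array([ 0.4031, -0.027 ,  0.0475]))]
top gantry_axis [(0.91, array([ 0.5603,  0.0511, -0.0033]))]
15.9833
```

View pics/top5c.png

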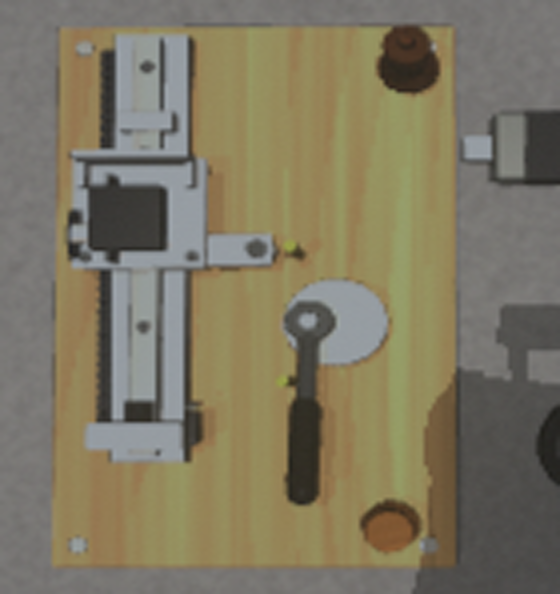

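The lever points along the rail towards the bumper and the disc's bulk faces away from it. I'll quantify the lever angle with calibrated pixels, including the plank's yaw.

```bash
python3 - <<'E'
from h import *
I=viewer.camera_info('top'); print({k:np.round(v,3) if not isinstance(v,str) else v for k,v in I.items()})
K=np.array(I['intrinsics']);E=np.array(I['eye']);Rr=np.array(I['rotation'])
def px(u,v,z):
    dd=np.array([(u-K[0,2])/K[0,0],-(v-K[1,2])/K[1,1],-1]); w=Rr@dd; return E+w*(z-E[2])/w[2]
im=cv2.imread('pics/top5.png'); im=cv2.resize(im,(512,384),interpolation=cv2.INTER_AREA)
g=im.max(axis=2).astype(int)
pts=[]
for v in range(223,250):
    row=g[v,215:240]; k=np.where(row<60)[0]
    if len(k)>3: pts.append((215+k.mean(),v))
pts=np.array(pts); print(pts[[0,len(pts)//2,-1]],len(pts))
# 3D with iterative height by radius
W=[]
for u,v in pts:
    z=.095
    for _ in range(6):
        w=px(u,v,z); r=np.hypot(*(w[:2]-P)); z=.080+(r-.056)/.057*.02
    W.append(w)
W=np.array(W); c=np.polyfit(W[:,0],W[:,1],1); print('lever slope dy/dx',c[0],'y at pivot',np.polyval(c,P[0]), W[[0,-1]])
h=px(150+309/4,100+320/3.3,.07);print('hub',h)
for a in [(60,27),(455,27),(455,566),(53,566)]: print(px(150+a[0]/4,100+a[1]/3.3,.018))
E
```

```text
{'intrinsics': array([[469.823,   0.   , 252.387],
       [  0.   , 469.823, 183.829],
       [  0.   ,   0.   ,   1.   ]]), 'eye': array([ 0.498, -0.052,  1.042]), 'rotation': array([[ 0.007,  0.998, -0.068],
       [-1.   ,  0.006, -0.019],
       [-0.018,  0.068,  0.998]])}
[[225.5 223. ]
 [225.5 236. ]
 [225.  249. ]] 27
lever slope dy/dx -0.0007806469639046519 y at pivot 0.020044669862712392 [[0.48246149 0.02074619 0.07913653]
 [0.43092663 0.01981547 0.09722107]]
hub [0.53610906 0.01839414 0.07      ]
[0.73421566 0.16244218 0.018     ]
[ 0.73484268 -0.05644968  0.018     ]
[ 0.37780747 -0.05840091  0.018     ]
[0.37579475 0.15916003 0.018     ]
```

Lever slope relative to the plank is within about 0.03 rad of π, so the cam is at its low side. Now push the carriage.

```bash
python3 - <<'E'
from h import *
o=rot(np.array([0,1.])); y=.1065
env.reach(np.array([.668,y,.19]),o)
env.movel(np.array([.668,y,.086]),o,rate=.15); env.pause(.2)
s=env.sense(); f0=s['wrist_force']; print(s['t'],s['ee_pos'],f0)
env.movel(np.array([.615,y,.086]),o,rate=.05); s=env.sense(); print(round(s['t'],2),np.round(s['wrist_force']-f0,2),s['ee_pos'][0])
if np.linalg.norm(s['wrist_force']-f0)<12:
  env.movel(np.array([.576,y-.0003,.086]),o,rate=.05); s=env.sense(); print(round(s['t'],2),np.round(s['wrist_force']-f0,2),s['ee_pos'][0])
snap('scene','scene6');snap('wrist','wrist6');snap('top','top6')
for c in ['scene','top']:
  for n in ['carriage_back','lever_grip']:
    r=tip_of(c,n); print(c,n,[(round(q['score'],2),np.round(q['at'],4)) for q in r[:1]])
E
```

```text
18.2833 [0.66866261 0.10667964 0.08718295] [-0.24747272 -0.05153967  0.0177321 ]
19.49 [ 0.75 -0.56 -0.17] 0.6153144525541113
20.43 [ 0.77  1.24 -0.07] 0.576329535589679
scene carriage_back [(0.73, array([0.6388, 0.109 , 0.086 ]))]
scene lever_grip []
top carriage_back [(0.71, array([0.6397, 0.1139, 0.0929]))]
top lever_grip []
```

View pics/scene6.png

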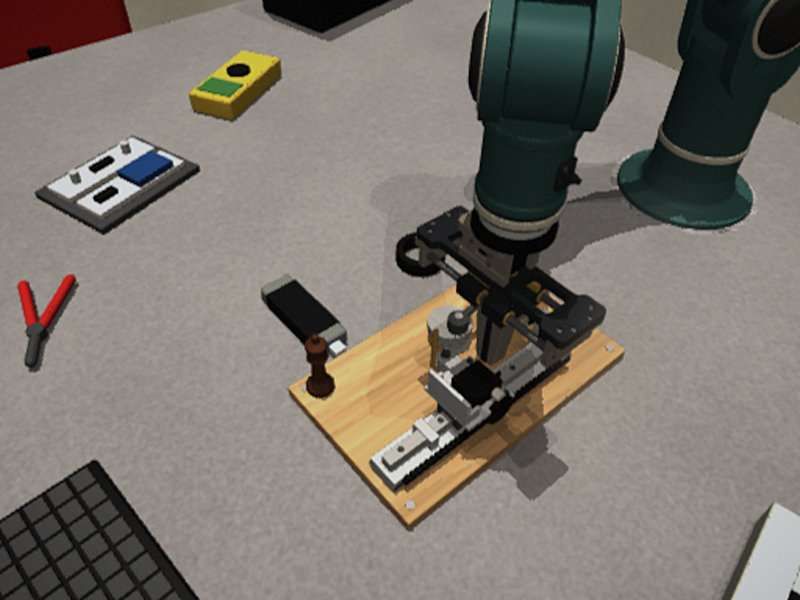

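View pics/wrist6.png

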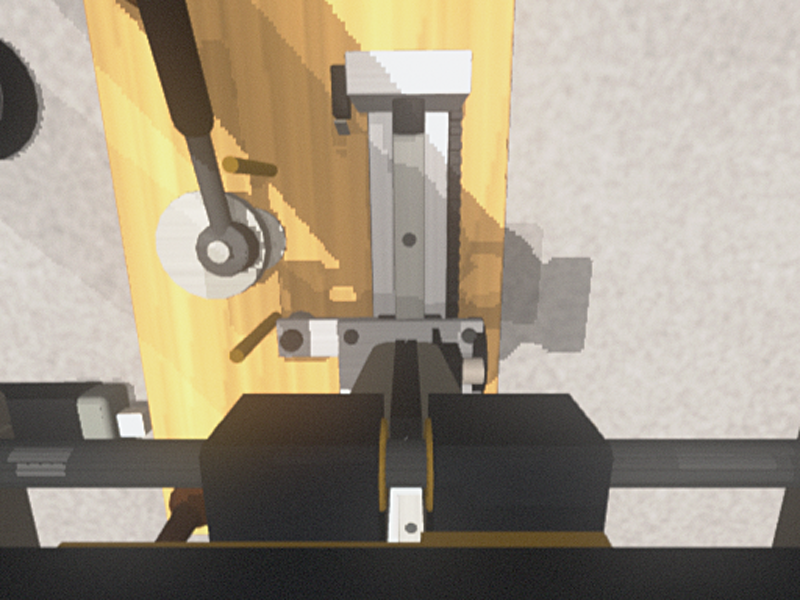

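The carriage did not move: in the scene picture it is still at (460,385), and the fingers show ahead of or above it. I need to know where the fingertips really are.

```bash
python3 - <<'E'
from h import *
s=env.sense(); print(s['t'],s['ee_pos'],np.round(s['tcp_rot'],3).tolist(),s['gripper_width'],s['wrist_force'])
I=viewer.camera_info('scene');K=np.array(I['intrinsics']);E=np.array(I['eye']);Rr=np.array(I['rotation'])
def proj(p):
    c=Rr.T@(np.array(p)-E); return np.round([(K[0,0]*c[0]/-c[2]+K[0,2])*1.5625,(K[1,1]*-c[1]/-c[2]+K[1,2])*1.5625],0)
print(I.keys(), proj(s['ee_pos']), proj([.639,.107,.087]),proj([.668,.107,.087]))
P0,D0,_=snap('scene','scene7')
x,y=map(int,(proj(s['ee_pos'])/1.5625)); a,b=max(0,y-45),max(0,x-60)
cv2.imwrite('pics/scene7c.png',cv2.resize(P0[a:a+100,b:b+130,::-1],None,fx=6,fy=6,interpolation=cv2.INTER_CUBIC)); print(a,b)
def w(u,v,D=D0):
    z=D[v,u]; return E+Rr@np.array([(u-K[0,2])/K[0,0]*z,-(v-K[1,2])/K[1,1]*z,-z])
for u,v in [(288,252),(292,256),(284,245),(303,245),(312,222),(312,228),(315,210)]: print(u*1.5625,v*1.5625,np.round(w(u,v),3))
E
```

```text
20.775 [0.57606963 0.1062312  0.08593152] [[1.0, -0.0, 0.0], [-0.0, 0.0, 1.0], [-0.0, -1.0, 0.0]] 0.00047607847402823345 [0.02394966 0.5294761  0.21457556]
dict_keys(['intrinsics', 'eye', 'rotation']) [487. 367.] [445. 397.] [424. 411.]
189 251
450.0 393.75 [0.639 0.114 0.099]
456.25 400.0 [0.639 0.123 0.099]
443.75 382.8125 [0.637 0.102 0.105]
473.4375 382.8125 [0.606 0.115 0.092]
487.5 346.875 [0.587 0.11  0.132]
487.5 356.25 [0.585 0.111 0.116]
492.1875 328.125 [0.586 0.112 0.162]
```

View pics/scene7c.png

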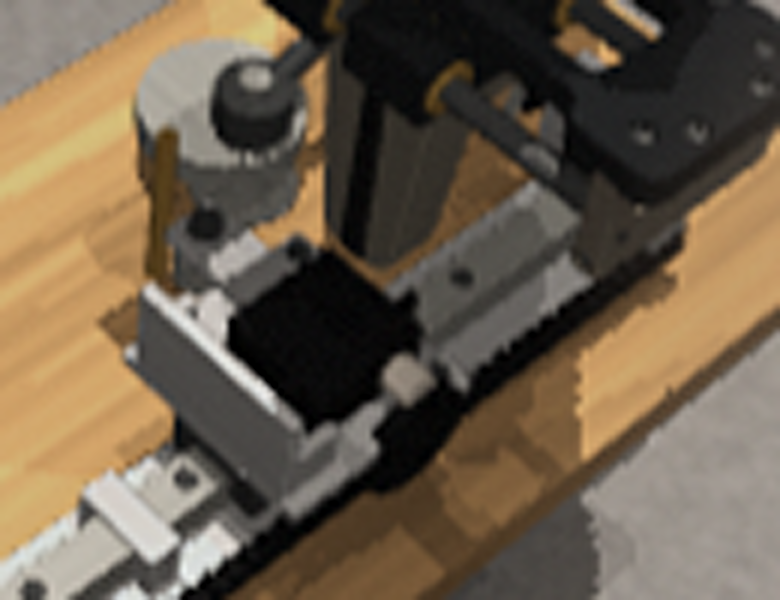

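View pics/top6.png

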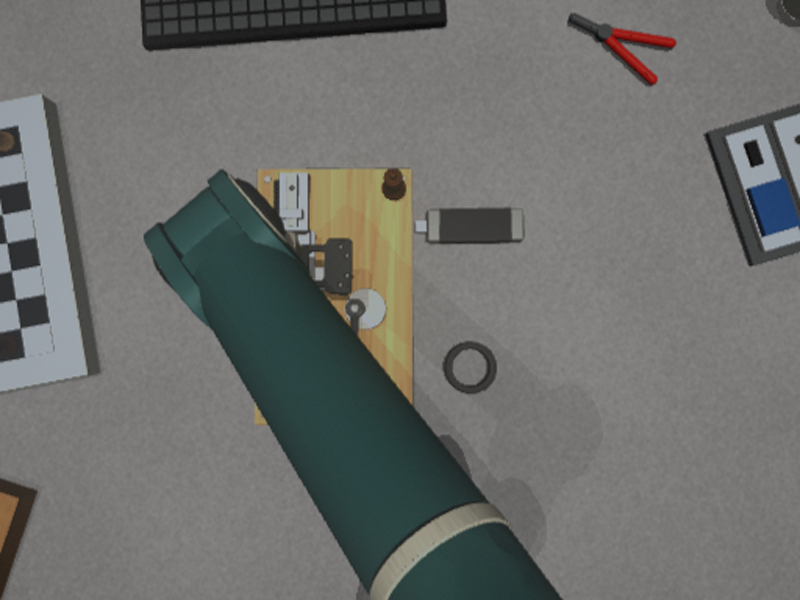

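The fingertips are in front of the servo while the carriage is still at x=0.639, with no force seen. I raise, go back and redo the approach in short steps, lower, watching closely.

```bash
python3 - <<'E'
from h import *
o=rot(np.array([0,1.])); y=.1065
env.movel(np.array([.576,y,.14]),o,rate=.2)
env.movel(np.array([.668,y,.14]),o,rate=.2)
env.movel(np.array([.668,y,.076]),o,rate=.15); env.pause(.15)
s=env.sense(); f0=s['wrist_force']; print(s['t'],s['ee_pos'],f0)
snap('scene','scene8')
for x in [.655,.648,.641]:
    env.movel(np.array([x,y,.076]),o,rate=.05); env.pause(.05); s=env.sense(); print(round(s['t'],2),np.round(s['wrist_force']-f0,2),np.round(s['ee_pos'],4))
p,D,_=snap('scene','scene9'); cv2.imwrite('pics/scene9c.png',cv2.resize(p[189:289,221:351,::-1],None,fx=6,fy=6,interpolation=cv2.INTER_CUBIC))
p=cv2.imread('pics/scene8.png'); cv2.imwrite('pics/scene8c.png',cv2.resize(p[295:452,345:548],None,fx=3.8,fy=3.8))
E
```

```text
22.575 [0.66878519 0.10686648 0.07749294] [0.57964781 0.39401761 0.99678935]
23.08 [-0.9  -0.6  -1.97] [0.655  0.1064 0.0762]
23.43 [-1.35 -0.59 -0.5 ] [0.6478 0.1065 0.076 ]
23.77 [-1.16 -0.41 -0.96] [0.6405 0.1065 0.076 ]
```

View pics/scene8c.png

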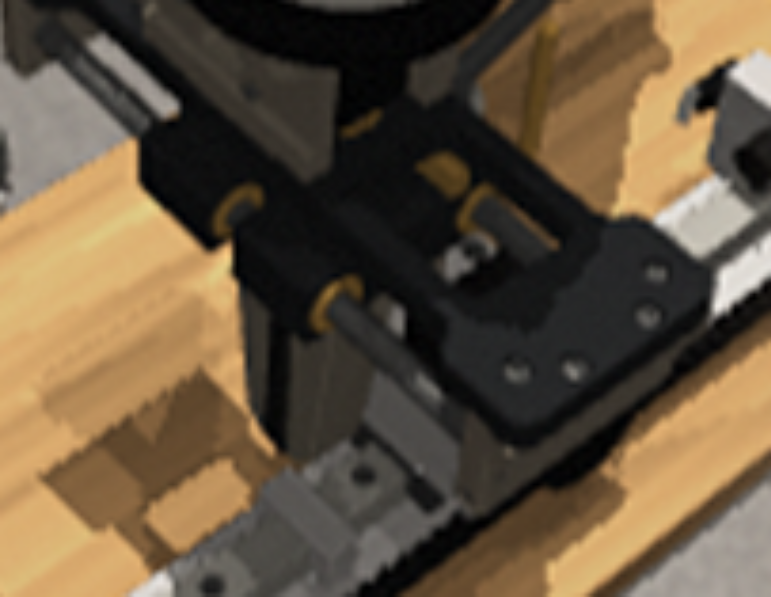

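View pics/scene9c.png

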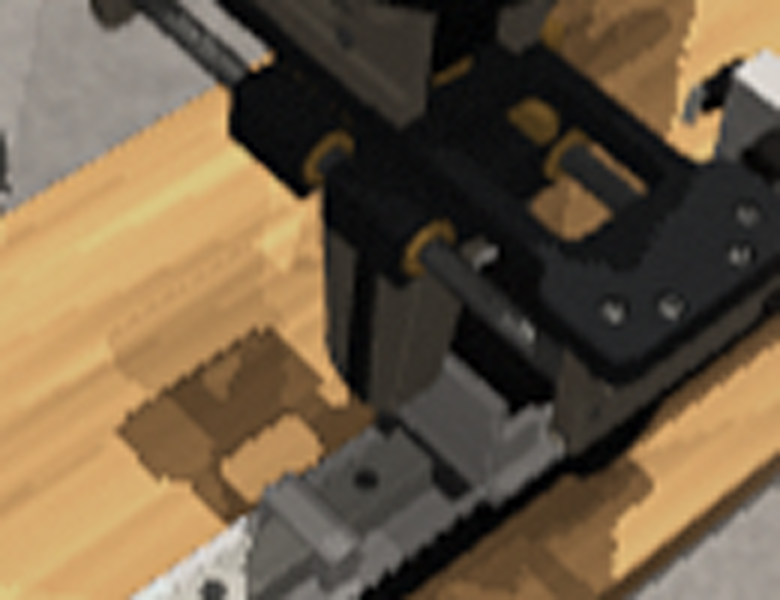

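Fingers now press on the back face. I measure the upright from the depth image before continuing.

```bash
cat >> h.py <<'E'
def cloud(fn,cam='scene'):
    D=np.load('pics/'+fn+'.npy'); I=viewer.camera_info(cam);K=np.array(I['intrinsics']);E=np.array(I['eye']);Rr=np.array(I['rotation'])
    v,u=np.mgrid[:D.shape[0],:D.shape[1]]; z=D
    c=np.stack([(u-K[0,2])/K[0,0]*z,-(v-K[1,2])/K[1,1]*z,-z],-1); return E+c@Rr.T
def back(fn):
    W=cloud(fn).reshape(-1,3); m=(W[:,2]>.08)&(W[:,2]<.104)&(W[:,1]>.127)&(W[:,1]<.142)&(W[:,0]>.5)&(W[:,0]<.66)
    return m.sum(), np.round(np.percentile(W[m,0],[10,50,90]),4) if m.any() else None
E
python3 - <<'E'
from h import *
for f in ['scene0','scene5','scene6','scene7','scene8','scene9']: print(f,back(f))
E
```

```text
scene0 (np.int64(274), array([0.5879, 0.6099, 0.6386]))
scene5 (np.int64(276), array([0.5871, 0.6114, 0.6388]))
scene6 (np.int64(277), array([0.5877, 0.6119, 0.6387]))
scene7 (np.int64(274), array([0.5878, 0.6108, 0.6389]))
scene8 (np.int64(29), array([0.6379, 0.6388, 0.6393]))
scene9 (np.int64(134), array([0.6063, 0.6234, 0.6303]))
```

Contact works now: the back face is at 0.630 and the TCP at 0.6405, giving the 10 mm offset. I continue in watched stages, checking the carriage each time.

```bash
python3 - <<'E'
from h import *
o=rot(np.array([0,1.])); y=.1065
for i,x in enumerate([.625,.600,.580]):
    env.movel(np.array([x,y,.076]),o,rate=.05); s=env.sense(); snap('scene',f'scene10_{i}'); print(round(s['t'],2),np.round(s['wrist_force'],2),np.round(s['ee_pos'],4),back(f'scene10_{i}'))
    if np.linalg.norm(s['wrist_force'])>12: break
E
```

```text
24.28 [ 0.04 -0.31  0.44] [0.6241 0.1065 0.076 ] (np.int64(139), array([0.5864, 0.6061, 0.6133]))
24.98 [0.57 0.25 0.  ] [0.5993 0.1066 0.076 ] (np.int64(152), array([0.5568, 0.5773, 0.5885]))
25.58 [ 1.04  1.   -0.43] [0.5792 0.1065 0.076 ] (np.int64(167), array([0.531 , 0.5547, 0.5686]))
```

```bash
python3 -c "
import cv2
p=cv2.imread('pics/scene10_2.png'); cv2.imwrite('pics/s10c.png',cv2.resize(p[250:452,345:648],None,fx=2.6,fy=2.6))"; ls pics
```

```text
s10c.png
scene0.npy
scene0.png
scene1.npy
scene1.png
scene10_0.npy
scene10_0.png
scene10_1.npy
scene10_1.png
scene10_2.npy
scene10_2.png
scene2.npy
scene2.png
scene3.npy
scene3.png
scene4.npy
scene4.png
scene5.npy
scene5.png
scene6.npy
scene6.png
scene7.npy
scene7.png
scene7c.png
scene8.npy
scene8.png
scene8c.png
scene9.npy
scene9.png
scene9c.png
top0.npy
top0.png
top4.npy
top4.png
top5.npy
top5.png
top5c.png
top6.npy
top6.png
wrist1.npy
wrist1.png
wrist4.npy
wrist4.png
wrist6.npy
wrist6.png
```

View pics/s10c.png

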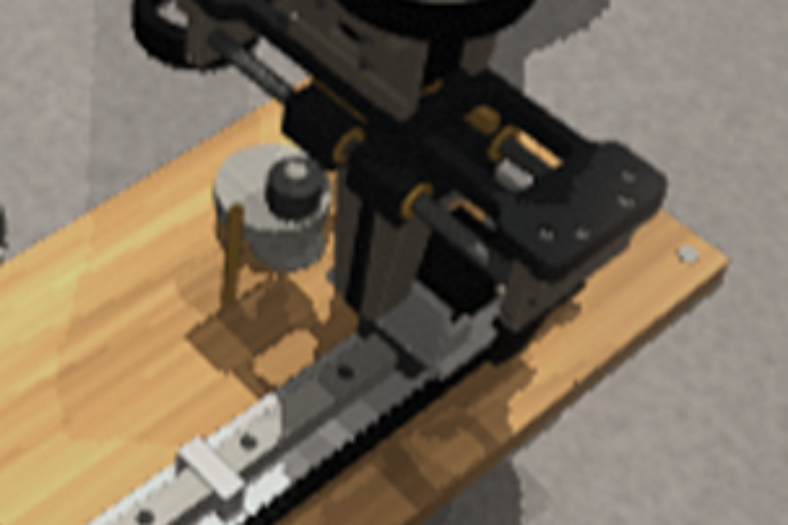

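The carriage passed the cam freely. Now the last centimetres to the stop, watching force and lag.

```bash
python3 - <<'E'
from h import *
o=rot(np.array([0,1.])); y=.1065
x=.580; 
env.movel(np.array([.571,y,.076]),o,rate=.04); x=.571
s=env.sense(); b=s['wrist_force']; print(round(s['t'],2),np.round(b,2),np.round(s['ee_pos'],4))
while x>.545:
    x-=.0015; env.movel(np.array([x,y,.076]),o,rate=.03); env.pause(.1); s=env.sense(); print(round(x,4),round(s['t'],2),np.round(s['wrist_force'],2),round(s['ee_pos'][0],4))
    if s['wrist_force'][0]>9: break
snap('scene','scene11'); print(back('scene11'))
E
```

```text
26.01 [0.43 0.38 0.66] [0.5703 0.1065 0.076 ]
0.5695 26.36 [1.8  0.17 0.91] 0.5696
0.568 26.71 [ 1.99  0.82 -1.1 ] 0.5681
0.5665 27.06 [ 1.45  0.13 -0.66] 0.5663
0.565 27.41 [ 1.57 -0.38 -0.1 ] 0.5648
0.5635 27.76 [ 4.9   0.9  -3.34] 0.5646
0.562 28.11 [ 8.54  1.16 -5.23] 0.5645
0.5605 28.46 [12.47  1.46 -8.85] 0.5645
(np.int64(180), array([0.5111, 0.5348, 0.5548]))
```

Hard stop reached: the TCP is held at 0.5645 with force rising to 12 N, and the back face is at 0.555, matching the expected 84 mm or more of travel. Retreat and inspect.

```bash
python3 - <<'E'
from h import *
o=rot(np.array([0,1.])); y=.1065
env.movel(np.array([.585,y,.076]),o,rate=.06)
env.movel(np.array([.585,y,.2]),o,rate=.2)
env.reach(np.array([.40,-.40,.25]),rot(np.array([0,1.])))
p,_,_=snap('scene','scene12'); q,_,_=snap('top','top12'); print(back('scene12'))
for c in ['scene','top']:
  for n in ['carriage_back','lever_grip','bumper_face','king_mid','rook_mid','battery_mid','tape_mid']:
    r=tip_of(c,n); print(c,n,[(round(a['score'],2),np.round(a['at'],4).tolist()) for a in r[:1]])
print(env.sense()['t'])
a=cv2.resize(p[150:340,180:410,::-1],(400,330),interpolation=cv2.INTER_CUBIC); b=cv2.resize(q[95:285,150:350,::-1],(400,380),interpolation=cv2.INTER_CUBIC)
cv2.imwrite('pics/fin.png',np.hstack([cv2.copyMakeBorder(a,0,50,0,0,0),b]))
E
```

```text
(np.int64(225), array([0.5062, 0.5301, 0.5543]))
scene carriage_back [(0.86, [0.5552, 0.1074, 0.0887])]
scene lever_grip [(0.94, [0.4556, 0.0202, 0.0929])]
scene bumper_face [(0.62, [0.4853, 0.1033, 0.0674])]
scene king_mid [(0.97, [0.7086, -0.0315, 0.0646])]
scene rook_mid [(0.72, [0.4087, -0.0234, 0.0446])]
scene battery_mid [(0.74, [0.6492, -0.1393, 0.0186])]
scene tape_mid [(0.62, [0.457, -0.1339, 0.0132])]
top carriage_back [(0.9, [0.5564, 0.1087, 0.0928])]
top lever_grip [(0.83, [0.4556, 0.0162, 0.0908])]
top bumper_face [(0.97, [0.4856, 0.1091, 0.0716])]
top king_mid [(0.74, [0.5572, 0.0509, -0.0001])]
top rook_mid [(0.47, [0.4054, -0.0233, 0.0479])]
top battery_mid [(0.75, [0.4962, 0.0474, 0.0408])]
top tape_mid [(0.83, [0.457, -0.1402, 0.01])]
32.5917
```

View pics/fin.png

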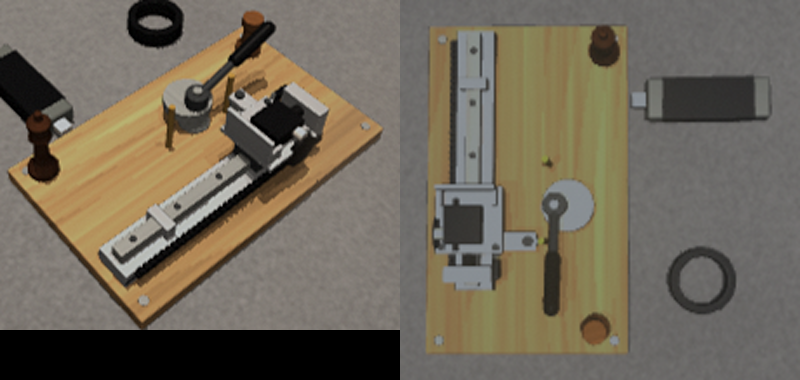

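The carriage is home: its back face at 0.555 minus the 70 mm plate gives 0.485, the bumper face. The lever is at about π and the loose items have not moved. Handing in.

```bash
python3 - <<'E'
from h import *
env.pause(.3); workorder.finish_job(); print(env.sense()['t'])
E
```

```text
the job is handed in; nothing more can be done
the job is handed in; nothing more can be done
```

The job is handed in, at about 33 s of the 56 s allowed. The cam lever was turned first, then the carriage was pushed home against the bumper, using only the shut fingertips.

- **Lever:** it points along the rail towards the bumper. From the top camera it is within about 0.03 rad of π, and it looked unchanged after the carriage went past.
- **Carriage:** it passed the cam without resistance and met a hard stop, with the force rising to about 12 N while the fingers stayed put. After I backed off, its back face stayed at x ≈ 0.555 m. Less the 70 mm plate, that is the bumper face at 0.485 m.
- **Loose items:** the king, rook, battery and tape roll stand where they did, within the few millimetres the cameras can resolve. The top camera's final king and battery detections were wrong, landing in the middle of the plank. The top picture and the scene camera both show those two in place.

**Unexplained:** my first carriage push, with the fingertips at 86 mm height, ended with the fingers ahead of the upright plate. The carriage had not moved and no force was recorded, which should not be possible. I lifted clear and repeated the push at 76 mm, and that worked normally. I did not find the cause.

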